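# Rock test of a cover plate on the weighing slab

## Task

On the dark granite weighing slab lies a steel cover plate with two opposite corners notched out; it rocks over its two rivets, and one of its two full corners stands up off the slab. Check the rock: with the closed fingertips press the raised full corner down until it meets the slab and keep it there for half a second, then do the same on the opposite full corner, which has come up, then once more on the first. Let go and leave the plate lying where it is, tipped over onto the corner that stood up at first, and do not shift the plain square plate on the slab.

Things in the scene. Friction and masses are not known exactly. Their poses are not given: they have to be found in the camera images.
- cover_plate: Loose steel plate 110 x 110 x 6 mm, 0.45 kg, a 25 mm square notch cut from each of two opposite corners. Two rivets near the notches stand 6 mm proud below; it rocks over the line through them and stays tipped to the side last pressed. Origin: centre of the underside; x, y along its edges, z out of the upper face; full corners at (55,55) and (-55,-55) mm.
- raised_corner (a point): Press point on the upper face at the full corner that stands up at the start: (45, 45, 6) mm in the plate's frame, axes as the plate's. 57 mm above the table when up, 47 mm when pressed down fully. The plate lies on a dark granite slab 300 x 520 mm whose flat top is 40 mm above the table; the slab's place varies.
- opposite_corner (a point): Press point on the upper face at the other full corner, which touches the slab at the start: (-45, -45, 6) mm in the plate's frame. Axes as the plate's. 47 mm above the table when down, 57 mm when up.
- square_plate: Bystander: loose plain square steel plate, 80 x 80 x 6 mm, four full corners and four small bolt holes, lying flat on the same slab. Origin: centre of its underside, z up.
Not all that is in view belongs to the job. Leave any brown or pink look-alike of the cover_plate alone.

How it is judged:
On the way, in this order (a step that is already met when the one before it is completed fails the run):
1. the fingers press the raised corner down to the slab, the opposite corner rises (contact force between the fingers and cover_plate above 0.5 N and horizontal distance between the grasp point and raised_corner below 0.03 m and height (world z) of raised_corner below 0.0495 m and height (world z) of opposite_corner above 0.0545 m), for 0.15 s.
2. the fingers press the opposite corner down to the slab, the first corner rises again (contact force between the fingers and cover_plate above 0.5 N and horizontal distance between the grasp point and opposite_corner below 0.03 m and height (world z) of opposite_corner below 0.0495 m and height (world z) of raised_corner above 0.0545 m), for 0.15 s.
3. the fingers press the first corner down to the slab once more (all of step 1), for 0.15 s.
At the end, for the whole second after the job is handed in: The cover plate lies at rest on the slab, tipped onto the corner that was raised at the start (its press point lower than 49.5 mm, the opposite one higher than 54.5 mm above the table), both press points within 20 mm of where they were at the start, and the square plate within 15 mm of its place (height (world z) of raised_corner between 0.044 and 0.0495 m and height (world z) of opposite_corner between 0.0545 and 0.061 m and distance of each of raised_corner, opposite_corner from where it was at the start of the episode below 0.02 m and linear speed of cover_plate below 0.02 m/s and distance of square_plate from where it was at the start of the episode below 0.015 m); the robot touches nothing.
It fails at once if the square plate is shifted by more than 15 mm (distance of square_plate from where it was at the start of the episode above 0.015 m).
It also fails if it takes over 45 s, if anything falls off the work surface, if the arm or the gripper's body presses on something with over 40 N, if the wrist force passes 120 N, or if a joint passes its speed limit or range.

## Robot

A 7-joint arm with a two-finger parallel gripper is mounted at the origin on the work surface. World frame = base frame: x ahead of the robot, y to its left, z up, the work surface at z = 0. Lengths are in m, angles in rad, forces in N, time in s.
With the tool pointing down it reaches from about 0.425 to 0.925 m from the base axis. Payload 6.8 kg.
Tool frame: the origin (TCP) lies on the centre line of the jaws, within the pads' length; the fingertips stand 17 mm ahead of it and the grasp point (between the pads) lies 2 mm behind it; z points along the fingers, x is the direction in which the jaws open and shut, and the axes are right-handed (so a half turn about z gives the same grasp; the last joint's range is limited). The gripper opens to 85 mm and grips with 20 to 120 N. Pads are 22 mm wide; open, the fingers measure 114 mm over their backs; the gripper's body (76 mm by 85 mm) begins 54 mm behind the grasp point. The pads swing forward as they close: fully open they stand 13 mm farther back than shut.
Start: joints at [1.094, 0.477, 0.022, 1.555, -0.011, 1.109, -0.083], TCP at [0.243, -0.63, 0.248] pointing down, gripper open.
Joint ranges: [-2.96, 2.96], [-0.34, 2.1], [-1.41, 1.46], [0.24, 2.44], [-1.37, 4.51], [0.17, 1.92], [-2.96, 2.96]. Speed limits (rad/s): [2.39, 2.39, 3.14, 3.14, 3.14, 3.14, 3.14].

## Interface

Orientations are given as a unit quaternion [w, x, y, z].
In Python, from station import status, read_camera, camera_model, bot gives the robot as it stands.
- The arm moves only by the tool arm_command, never from a script. Its argument "series" is a list of rows, each a list of 3 entries, a list of its own where there are three numbers: the finger opening in mm, from 0 to 85.4, then the shift along the tool's x, y, z in mm, then the turn about the tool's z in rad. In form: [[gripper, [dx, dy, dz], roll], ...]. A call has 1 to 8 rows; each row is the pose to reach, as a shift and turn from the pose commanded when the call began, along the tool's axes at that moment; what a row does not reach only later rows make up. A row lasts 1/8 s, in which the tool goes at most 62.5 mm and 10.7 degrees, less where a joint would pass 70% of its speed; a pose out of reach is approached as far as the arm can. A call with a gripper value outside its range is refused whole. The fingers move at their own pace and stop on an object; "squeeze" is the grip in N (left out, the last holds). Time passes only in rows, so rows that repeat a pose let the fingers close. It gives the time, the measured TCP pose, the force and the opening at its end, in the units of the state.
- status.get_obs(): the state, without advancing time (a new reading comes with each control period).
- read_camera(name): name is "side" or "top" or "wrist"; returns the picture (480x640x3 uint8, blue, green, red); there is no depth.
- camera_model(name): a dict with "fov_y" (degrees; the focal length in pixels is half the picture's height over the tangent of half this angle, whatever the lens; pixels are square), "cx", "cy" (the principal point, pixels), "R" (3x3) and "t" (3): a world point X has camera coordinates R X + t. Camera axes: x right, y down, z forward; pixel columns grow to the right and rows downward; lengths in m; the calibration is good to about 2 mm. A picture is of the moment at which its call begins: read the wrist's pose just before it. camera_model takes no time and is no camera call; for the wrist camera it gives the pose at the moment of the call.
- bot.hand_in(): hands the job in, once; it reports no verdict.
The state is a dict: "t": time; "q": joint angles; "joint_vel": joint speeds; "joint_torque": joint torques, N m; "eef_pos": TCP position; "tool_rot": TCP orientation; "contact_force": force on the tool from outside, world axes, zero at the start; "torque": the same for the moment, N m; "gripper_width": opening from 0.0 (shut) to 1.0 (fully open).
Only numpy, scipy, OpenCV 4.12 (cv2) and the standard library are available. Lean on these libraries where they do the work, as an engineer would, in place of code of your own. Each camera call takes 0.05 s, during which the arm holds its last target.

## Working session

There is one attempt and no reset: what is moved stays moved. The work goes in short steps, Python scripts to look and compute and a tool call to move; the robot and the scene stay as the last step left them, time stands still between calls to the robot, and variables do not carry over. Pictures are saved under pics/ and viewed, and the job is handed in when it is done.

Besides the shell and the picture viewer there is one more tool, called by a JSON object that holds its "op" and its "data", one argument or row to a line. arm_command: Moves the arm, as the interface text tells. Its arguments: {"type":"object","properties":{"series":{"type":"array"},"squeeze":{"type":"number"}},"required":["series"]}

```bash
ls; mkdir -p pics
python3 - <<'E'
from station import status, read_camera, camera_model
import cv2
o=status.get_obs();print(o)
for n in("top","side"):
    cv2.imwrite(f"pics/{n}0.png",read_camera(n));print(n,camera_model(n))
E
```

```text
pics
{'t': 0.0, 'q': array([ 1.0938852 ,  0.47780562,  0.02235018,  1.55645652, -0.01150402,
        1.10928465, -0.08310746]), 'joint_vel': array([-0.00181016,  0.00110655, -0.00013822,  0.00028426,  0.00081491,
       -0.00041624, -0.00161237]), 'joint_torque': array([ 2.42449278e-04, -5.96439672e+01,  1.60732951e+00, -2.81195730e+01,
        1.23223022e-02,  9.27268993e-03, -1.41804893e-06]), 'eef_pos': array([ 0.24312356, -0.62909499,  0.24732004]), 'tool_rot': array([-4.58178595e-04,  8.24775254e-01, -5.65459943e-01, -7.89609453e-04]), 'contact_force': array([-0.29273808, -1.01534594,  0.01347692]), 'torque': array([-0.01171341,  0.02617483,  0.00697056]), 'gripper_width': 1.002781306078051}
top {'fov_y': 46.402529572466634, 'cx': 327.96624529894376, 'cy': 238.04077752844492, 'R': array([[-2.37384610e-02, -9.99701482e-01, -5.78209324e-03],
       [-9.78270288e-01,  2.44203989e-02, -2.05890475e-01],
       [ 2.05970214e-01,  7.68927011e-04, -9.78557959e-01]]), 't': array([-0.05312214,  0.55477335,  1.08283701])}
side {'fov_y': 43.313138953034525, 'cx': 302.3589014795548, 'cy': 239.94464862822275, 'R': array([[-0.78638382, -0.6177307 , -0.00304428],
       [-0.29644198,  0.38169113, -0.87546218],
       [ 0.54196184, -0.68754685, -0.48327704]]), 't': array([0.39070083, 0.26636492, 1.00680826])}
```

View pics/top0.png

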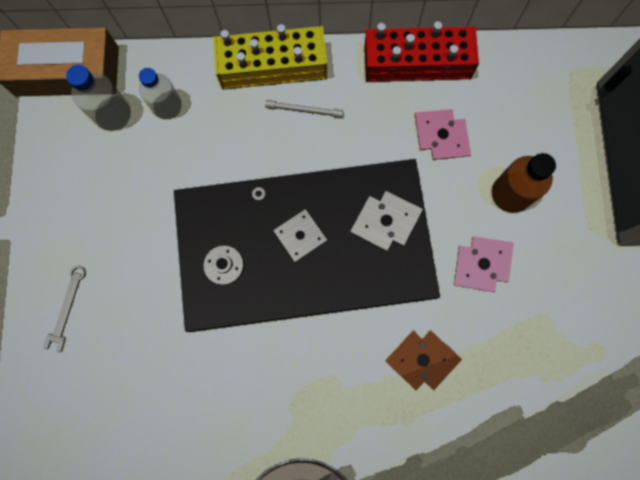

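View pics/side0.png

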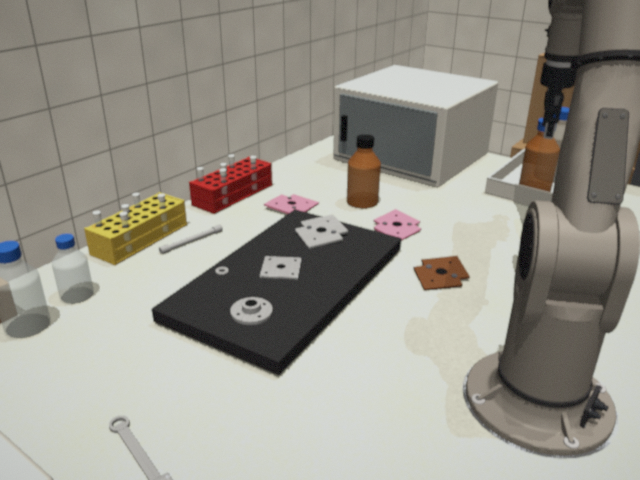

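Top view: the grey plate with two notches at (386,220) on the slab fits cover_plate. The plain square at (300,235) is square_plate. The pink ones at (443,133) and (484,263) and the brown one at (423,360) are look-alikes lying off the slab. I'll confirm this in an enlarged crop.

Run:
```python
import cv2,numpy as np
a=cv2.imread("pics/top0.png")[180:260,335:435];b=cv2.imread("pics/side0.png")[205:260,280:360]
a=cv2.resize(a,(400*1,320),interpolation=cv2.INTER_CUBIC);b=cv2.resize(b,(400,275),interpolation=cv2.INTER_CUBIC)
b=cv2.copyMakeBorder(b,0,45,0,0,cv2.BORDER_CONSTANT)
cv2.imwrite("pics/crop0.png",np.hstack([a,b]))
```

```text
(no output)
```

View pics/crop0.png

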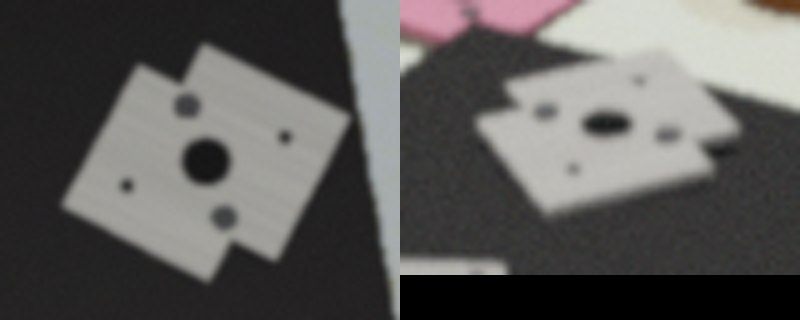

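```bash
cat > h.py <<'E'
import numpy as np,cv2
from station import camera_model
def K(m):
    f=240/np.tan(np.radians(m["fov_y"]/2)); return np.array([[f,0,m["cx"]],[0,f,m["cy"]],[0,0,1]])
def P(m): return K(m)@np.c_[m["R"],m["t"]]
def tri(ma,a,mb,b):
    X=cv2.triangulatePoints(P(ma),P(mb),np.array(a,float).reshape(2,1),np.array(b,float).reshape(2,1))[:,0];return X[:3]/X[3]
def plane(m,p,z):
    d=m["R"].T@np.linalg.inv(K(m))@[p[0],p[1],1];c=-m["R"].T@m["t"];return c+d*(z-c[2])/d[2]
def proj(m,X):
    p=P(m)@np.r_[X,1];return p[:2]/p[2]
E
python3 - <<'E'
from h import *
T=camera_model("top");S=camera_model("side")
out={}
for n,(cx,cy),roi in(("top",(386,220),(335,180,430,258)),("side",(321,230),(285,205,352,252))):
    im=cv2.imread(f"pics/{n}0.png");x0,y0,x1,y1=roi
    g=cv2.resize(im[y0:y1,x0:x1],None,fx=4,fy=4,interpolation=cv2.INTER_CUBIC)
    hsv=cv2.cvtColor(g,cv2.COLOR_BGR2HSV);m=((hsv[...,2]>105)&(hsv[...,1]<50)).astype(np.uint8)
    m=cv2.morphologyEx(m,cv2.MORPH_OPEN,np.ones((3,3)))
    _,lab,st,ce=cv2.connectedComponentsWithStats(m)
    c4=(np.array([cx-x0,cy-y0])*4)
    k=min(range(1,len(st)),key=lambda k:np.linalg.norm(ce[k]-c4) if st[k,4]>2000 else 1e9)
    cs,_=cv2.findContours((lab==k).astype(np.uint8),cv2.RETR_EXTERNAL,cv2.CHAIN_APPROX_NONE)
    c=max(cs,key=cv2.contourArea);ap=cv2.approxPolyDP(c,9,True)[:,0]
    print(n,st[k],(ap/4+[x0-.375,y0-.375]).tolist())
# manual correspondences
for nm,a,b in(("cornL",(350.5,231.5),(309.4,247.6)),("cornR",(422.3,209.2),(333,215)),("holeL",(366.4,226.2),(314.3,238.5)),("holeR",(406,214),(327.5,220.7)),("centre",(386.2,220),(321,229.6)),("sq hole",(300,235.5),(281,266.5))):
    X=tri(T,a,S,b);print(nm,X.round(4),proj(T,X)-a,proj(S,X)-b)
E
```

```text
top [   64    46   284   233 37239] [[385.625, 191.125], [379.625, 200.625], [368.125, 197.625], [350.625, 230.625], [386.875, 249.125], [392.375, 239.875], [404.375, 243.125], [421.375, 208.625]]
side [   41     0   227   172 26495] [[294.875, 228.375], [309.125, 247.375], [340.875, 239.375], [340.125, 233.375], [347.375, 230.625], [341.875, 222.625], [351.375, 224.625], [351.375, 206.125], [315.125, 204.625], [306.625, 211.875], [317.625, 216.125], [301.125, 220.625], [302.375, 225.625]]
cornL [ 0.5678 -0.1143  0.0426] [0.40551578 0.62373534] [-0.57123158 -0.11137857]
cornR [ 0.6088 -0.2634  0.0538] [0.36085399 0.56838925] [-0.4764062  -0.08219332]
holeL [ 0.5776 -0.1467  0.0486] [0.18100468 0.27929096] [-0.25031558 -0.04740969]
holeR [ 0.5998 -0.2288  0.0547] [0.19973367 0.31246612] [-0.26671029 -0.04722448]
centre [ 0.589  -0.1879  0.051 ] [0.20919906 0.32506564] [-0.2843015  -0.05211774]
sq hole [ 0.5625 -0.0092  0.0448] [0.08904811 0.13241349] [-0.12860333 -0.02858218]
```

Both views agree. The right full corner (top px 422,209) triangulates to z = 54 mm and the left (350,231) to 43 mm. The corners are 155 mm apart (155.6 expected), so the right one is raised and the centre is at (0.589,-0.188). I'll close the fingers and move above the raised corner.

```bash
cat >> h.py <<'E'
from station import status
from scipy.spatial.transform import Rotation as Ro
def delta(X):
    o=status.get_obs();q=o["tool_rot"];R=Ro.from_quat([q[1],q[2],q[3],q[0]]).as_matrix()
    return (R.T@(np.array(X)-o["eef_pos"])*1000).round(1)
E
python3 - <<'E'
from h import *
print(delta([.606,-.249,.2]))
E
```

```text
[-223.7 -475.5   47.7]
```

{"op": "arm_command", "data": {
  "series": [
    [0,[-28,-55,0],0],
    [0,[-56,-110,0],0],
    [0,[-84,-165,0],0],
    [0,[-112,-220,0],0],
    [0,[-140,-275,5],0],
    [0,[-168,-330,10],0],
    [0,[-190,-390,20],0],
    [0,[-210,-440,30],0]
  ],
  "squeeze": 40
}}

```text
t: 1.1
eef_pos: [0.5794, -0.2732, 0.2179]
tool_rot: [-0.0, 0.825, -0.565, -0.0]
contact_force: [0.3, -0.6, -0.1]
gripper_width: 0.001
```

{"op": "arm_command", "data": {
  "series": [
    [0,[-14,-36,18],0],
    [0,[-14,-36,18],0]
  ]
}}

```text
t: 1.35
eef_pos: [0.608, -0.2442, 0.198]
tool_rot: [-0.001, 0.827, -0.563, -0.002]
contact_force: [-0.3, -0.3, -0.5]
gripper_width: -0.004
```

Run:
```python
from h import *
from station import read_camera
o=status.get_obs();print(o["t"],o["eef_pos"],o["tool_rot"],o["contact_force"],o["gripper_width"],delta([.606,-.249,.1]))
m=camera_model("wrist");im=read_camera("wrist");cv2.imwrite("pics/w1.png",im)
for X in([.606,-.249,.057],[.572,-.127,.047],[.589,-.188,.052]):print(proj(m,X))
np.save("w1.npy",m,allow_pickle=True)
```

```text
1.35 [ 0.60803195 -0.24421888  0.19799442] [-7.09396216e-04  8.26633958e-01 -5.62736261e-01 -1.92282252e-03] [-0.28888899 -0.34273829 -0.48459482] -0.003827718182401078 [ 4.1  3.5 98. ]
[325.01701244 231.2808592 ]
[162.03231489 211.35857722]
[242.58449176 221.20479718]
```

View pics/w1.png

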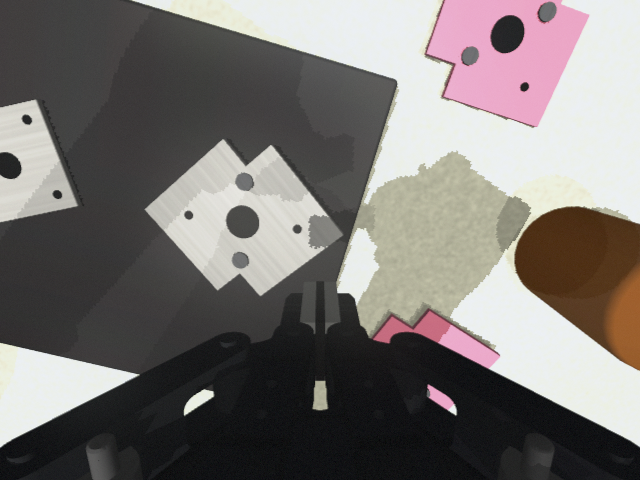

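The wrist view shows the cover plate with its hole at (242,221), where my estimate projects to (242.6,221.2). Its full corners are at (147,210) and (343,234). The press point projects to (325,231), so the position is confirmed. I'll descend.

{"op": "arm_command", "data": {
  "series": [
    [0,[0,0,45],0],
    [0,[0,0,90],0],
    [0,[0,0,115],0],
    [0,[0,0,115],0],
    [0,[0,0,115],0]
  ]
}}

```text
t: 2.02
eef_pos: [0.607, -0.2505, 0.0868]
tool_rot: [-0.0, 0.824, -0.566, 0.001]
contact_force: [0.5, -0.0, 0.4]
gripper_width: 0.001
```

Run:
```python
from h import *
o=status.get_obs();print(o["t"],o["eef_pos"],o["contact_force"],delta([.606,-.249,.064]))
```

```text
2.025 [ 0.60696064 -0.25050518  0.08684422] [ 0.53510389 -0.03588379  0.35438595] [-1.8  0.4 22.8]
```

{"op": "arm_command", "data": {
  "series": [
    [0,[-2,0,6],0],
    [0,[-2,0,10],0],
    [0,[-2,0,14],0],
    [0,[-2,0,18],0],
    [0,[-2,0,20],0],
    [0,[-2,0,22],0]
  ]
}}

```text
t: 2.78
eef_pos: [0.6059, -0.2472, 0.0641]
tool_rot: [0.0, 0.825, -0.566, -0.0]
contact_force: [-6.5, 2.0, 17.0]
gripper_width: 0.004
```

Run:
```python
from h import *
from station import read_camera
o=status.get_obs();print(o["t"],o["eef_pos"],o["contact_force"])
cv2.imwrite("pics/s2.png",cv2.resize(read_camera("side")[190:270,270:370],(800,600),interpolation=cv2.INTER_CUBIC))
```

```text
2.775 [ 0.60590984 -0.2472431   0.06410944] [-6.45385917  1.96251814 17.01088276]
```

View pics/s2.png

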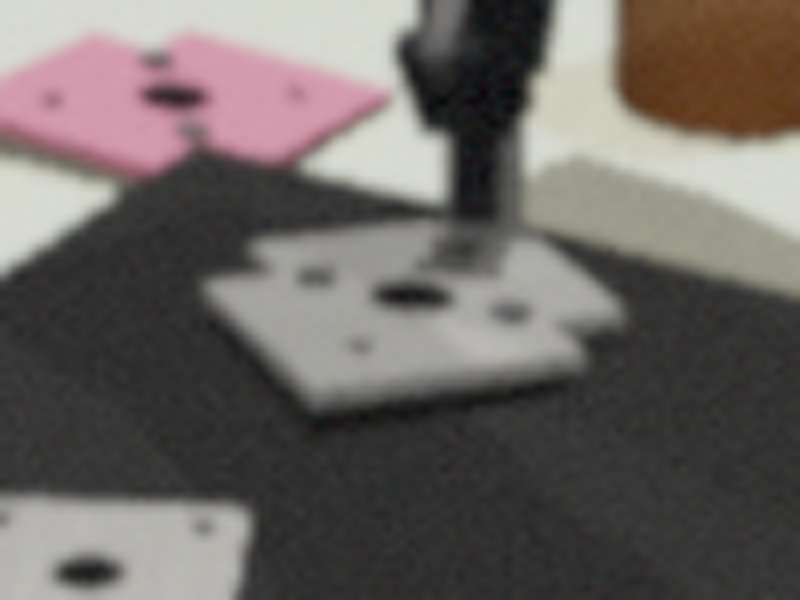

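The side crop shows the fingertips on the right-hand corner at (460,255) in the crop. The near-left full corner at (315,405) now has a shadow gap under it, so the plate has tipped over. I'll hold for 0.5 s with the tips at 47 mm and 17 N, then lift.

{"op": "arm_command", "data": {
  "series": [
    [0,[0,0,0],0],
    [0,[0,0,0],0],
    [0,[0,0,0],0],
    [0,[0,0,0],0],
    [0,[0,0,0],0]
  ]
}}

```text
t: 3.45
eef_pos: [0.6058, -0.2472, 0.0643]
tool_rot: [0.0, 0.825, -0.566, -0.0]
contact_force: [-3.1, 1.1, 9.2]
gripper_width: 0.0
```

{"op": "arm_command", "data": {
  "series": [
    [0,[0,0,-10],0],
    [0,[0,0,-35],0],
    [0,[0,0,-35],0],
    [0,[0,0,-35],0]
  ]
}}

```text
t: 3.95
eef_pos: [0.6057, -0.2472, 0.098]
tool_rot: [0.0, 0.825, -0.565, -0.0]
contact_force: [-0.1, 0.2, -0.2]
gripper_width: -0.002
```

Run:
```python
from h import *
from station import read_camera
o=status.get_obs();print(o["t"],o["eef_pos"],o["contact_force"],delta([.572,-.127,.09]))
t=read_camera("top");s=read_camera("side");cv2.imwrite("pics/t3.png",t);cv2.imwrite("pics/s3.png",s)
a=cv2.resize(t[180:260,335:435],(400,320),interpolation=cv2.INTER_CUBIC);b=cv2.resize(s[200:264,280:360],(400,320),interpolation=cv2.INTER_CUBIC)
cv2.imwrite("pics/c3.png",np.hstack([a,b]))
```

```text
3.95 [ 0.60567106 -0.24720164  0.09800238] [-0.08220523  0.19484205 -0.18870352] [-124.3  -11.9    8. ]
```

View pics/c3.png

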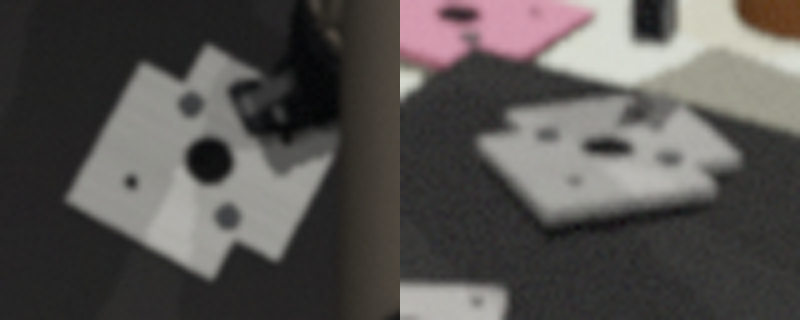

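The plate stays tipped with the left corner raised and the centre hole moved by less than 1 px. Next is the opposite corner.

{"op": "arm_command", "data": {
  "series": [
    [0,[-40,-4,0],0],
    [0,[-80,-8,0],0],
    [0,[-124,-12,0],0],
    [0,[-124,-12,5],0],
    [0,[-124,-12,12],0],
    [0,[-124,-12,12],0]
  ]
}}

```text
t: 4.8
eef_pos: [0.5718, -0.1288, 0.0852]
tool_rot: [0.001, 0.824, -0.566, -0.001]
contact_force: [-0.2, -0.5, 0.6]
gripper_width: 0.002
```

Run:
```python
from h import *
o=status.get_obs();print(o["t"],o["eef_pos"],o["contact_force"],delta([.572,-.127,.064]))
```

```text
4.8 [ 0.57183134 -0.12875862  0.08524883] [-0.2235929  -0.50230916  0.55875546] [-1.6 -0.8 21.2]
```

{"op": "arm_command", "data": {
  "series": [
    [0,[0,0,6],0],
    [0,[0,0,10],0],
    [0,[0,0,14],0],
    [0,[0,0,17],0],
    [0,[0,0,20],0],
    [0,[0,0,22],0]
  ]
}}

```text
t: 5.55
eef_pos: [0.5724, -0.1272, 0.0642]
tool_rot: [0.0, 0.825, -0.565, 0.0]
contact_force: [-1.3, 0.6, 7.7]
gripper_width: 0.003
```

{"op": "arm_command", "data": {
  "series": [
    [0,[0,0,0],0],
    [0,[0,0,0],0],
    [0,[0,0,0],0],
    [0,[0,0,0],0],
    [0,[0,0,0],0]
  ]
}}

```text
t: 6.18
eef_pos: [0.5724, -0.1272, 0.0644]
tool_rot: [-0.0, 0.825, -0.565, 0.0]
contact_force: [-1.3, 0.5, 3.8]
gripper_width: 0.002
```

Run:
```python
from h import *
from station import read_camera
o=status.get_obs();print(o["t"],o["eef_pos"],o["contact_force"],delta([.606,-.249,.064]))
t=read_camera("top");s=read_camera("side")
a=cv2.resize(t[180:260,335:435],(400,320),interpolation=cv2.INTER_CUBIC);b=cv2.resize(s[200:264,280:360],(400,320),interpolation=cv2.INTER_CUBIC)
cv2.imwrite("pics/c4.png",np.hstack([a,b]))
```

```text
6.175 [ 0.57238736 -0.1272294   0.06438296] [-1.28252884  0.4973789   3.78137307] [125.7  12.5   0.4]
```

View pics/c4.png

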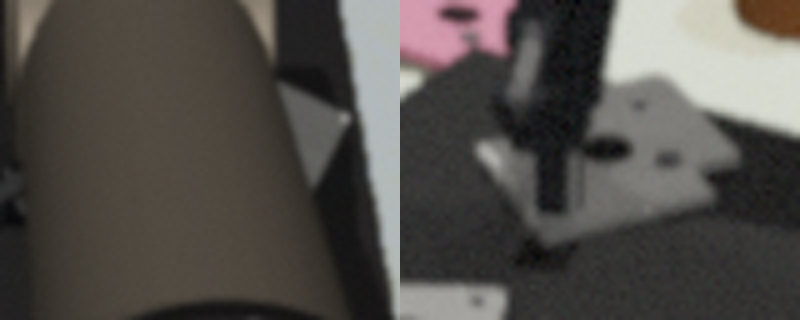

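The side crop has the near corner at (547,240) and the far corner at (665,72), the same as the starting tilt, so the opposite corner is down. The force fell to 3.8 N, so I'll press slightly firmer, hold another 0.5 s, and then lift.

{"op": "arm_command", "data": {
  "series": [
    [0,[0,0,1],0],
    [0,[0,0,1.5],0],
    [0,[0,0,1.5],0],
    [0,[0,0,1.5],0],
    [0,[0,0,1.5],0],
    [0,[0,0,1.5],0]
  ]
}}

```text
t: 7.02
eef_pos: [0.5725, -0.1273, 0.064]
tool_rot: [0.0, 0.825, -0.566, 0.0]
contact_force: [-4.2, 0.5, 12.6]
gripper_width: 0.002
```

{"op": "arm_command", "data": {
  "series": [
    [0,[0,0,-10],0],
    [0,[0,0,-35],0],
    [0,[40,4,-35],0],
    [0,[80,8,-35],0],
    [0,[125,12,-35],0],
    [0,[125,12,-30],0],
    [0,[125,12,-22],0],
    [0,[125,12,-22],0]
  ]
}}

```text
t: 8.02
eef_pos: [0.6056, -0.2461, 0.0837]
tool_rot: [-0.0, 0.825, -0.565, -0.001]
contact_force: [0.2, -0.0, 0.5]
gripper_width: -0.004
```

Run:
```python
from h import *
o=status.get_obs();print(o["t"],o["eef_pos"],o["contact_force"],delta([.606,-.249,.064]))
```

```text
8.025 [ 0.60560699 -0.24605082  0.08369353] [ 0.22510305 -0.01931306  0.48864528] [ 2.9  0.7 19.7]
```

{"op": "arm_command", "data": {
  "series": [
    [0,[1,0,5],0],
    [0,[1,0,9],0],
    [0,[1,0,13],0],
    [0,[1,0,17],0],
    [0,[1,0,20],0],
    [0,[1,0,22],0]
  ]
}}

```text
t: 8.78
eef_pos: [0.6067, -0.2492, 0.0639]
tool_rot: [0.0, 0.825, -0.566, -0.0]
contact_force: [-6.2, 1.7, 19.7]
gripper_width: 0.003
```

{"op": "arm_command", "data": {
  "series": [
    [0,[0,0,0.5],0],
    [0,[0,0,0.5],0],
    [0,[0,0,0.5],0],
    [0,[0,0,0.5],0],
    [0,[0,0,0.5],0],
    [0,[0,0,0.5],0]
  ]
}}

```text
t: 9.52
eef_pos: [0.6067, -0.2492, 0.064]
tool_rot: [0.0, 0.825, -0.566, 0.0]
contact_force: [-4.6, 1.7, 13.4]
gripper_width: 0.003
```

Held down at tip height 47 mm. I'll lift clear and check.

{"op": "arm_command", "data": {
  "series": [
    [0,[0,0,-10],0],
    [0,[0,0,-50],0],
    [0,[0,0,-100],0],
    [0,[50,30,-130],0],
    [0,[90,80,-130],0],
    [0,[110,130,-130],0],
    [0,[130,180,-130],0],
    [0,[130,180,-130],0]
  ]
}}

```text
t: 10.52
eef_pos: [0.4803, -0.4406, 0.1925]
tool_rot: [0.002, 0.822, -0.569, -0.0]
contact_force: [0.8, 0.4, -0.1]
gripper_width: -0.003
```

Run:
```python
from h import *
from station import read_camera
o=status.get_obs();print(o["t"],o["eef_pos"],o["contact_force"])
t=read_camera("top");s=read_camera("side");cv2.imwrite("pics/t5.png",t);cv2.imwrite("pics/s5.png",s)
a=cv2.resize(t[180:280,260:435],(560,320),interpolation=cv2.INTER_CUBIC);a=cv2.resize(t[180:260,335:435],(400,320),interpolation=cv2.INTER_CUBIC);b=cv2.resize(s[200:264,280:360],(400,320),interpolation=cv2.INTER_CUBIC)
c=np.hstack([cv2.resize(cv2.imread("pics/top0.png")[200:270,260:340],(400,270)),cv2.resize(t[200:270,260:340],(400,270))])
cv2.imwrite("pics/c5.png",np.vstack([np.hstack([a,b]),c]))
```

```text
10.525 [ 0.4802539  -0.44062574  0.19252399] [ 0.77317104  0.37916464 -0.14723702]
```

View pics/c5.png

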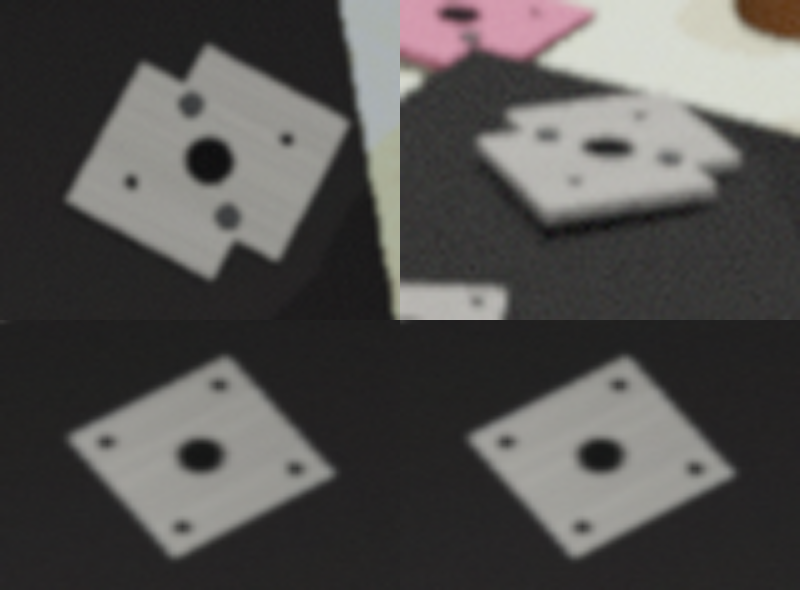

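The crop shows the plate tipped onto the right corner, with its hole at (209,160) against (206,161) at the start. The square plate is unmoved. I'll check the heights numerically and then hand in.

Run:
```python
from h import *
from station import bot
T=camera_model("top");S=camera_model("side")
for a,b in(((351.5,230.2),(309.4,244.4)),((422.3,210.7),(333.4,219.2)),((367.4,225.2),(315,236.1)),((406.5,214.5),(328,223.2))):print(tri(T,a,S,b).round(4))
print(bot.hand_in())
```

```text
[ 0.569  -0.1161  0.0497]
[ 0.6088 -0.2654  0.0414]
[ 0.5778 -0.1488  0.0541]
[ 0.6003 -0.2311  0.0469]
the job is handed in; nothing more can be done
None
```

I did the rock check in three presses with closed fingertips and handed the job in at about 10.6 s. No verdict was reported. The presses were on the raised (right-hand) corner, then the opposite corner, then the first corner again. Each was held for at least 0.5 s with the fingertips at about 47 mm, where a fully pressed corner should be. The force readings during the presses and holds were between 4 and 20 N.

**Last checks before hand-in:**
- **Tilt:** the plate is tipped onto the corner that stood up at first. Its small hole triangulates about 7 mm lower than the one on the opposite side; at the start it was 6 mm higher.
- **Shift:** the measured plate points moved about 2 mm sideways from the start, against the 20 mm allowed.
- **Square plate:** it looks unmoved in the before and after top views.
- **Arm:** it is clear of everything, with a contact force under 1 N.

**Disagreement:** the corner heights triangulated a few mm low, at 41 and 50 mm where about 46 and 58 mm were expected. The first measurement was also low (43 and 54 mm). I put this down to pixel picking and calibration error. So the 49.5 and 54.5 mm limits rest on the measured fingertip height and the clear tilt, not on these camera heights.

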